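Lock a strut's cross shaft with a linchpin

TASK

The strut in the test rig is not secured yet: push its cross shaft fully home by the black knob on the left, take the linchpin (the pin with the hinged wire ring) out of the pin rack and push it fully into the cross hole in the shaft's square right-hand end, then swing its ring over the shaft end so that it snaps shut round the shaft. Let go at the end, and leave the other two pins and everything else on the table where they are.

Things in the scene. Friction and masses are not known exactly. Their poses are not given: they have to be found in the camera images.
- strut_rig: the test rig, fixed on the table: grey base 220 x 130 mm, front fork 52 mm wide in y, a coil-over strut rising from it away from the robot to a rear bracket (rear eye 219 mm high). A steel cross shaft lies level along y through the fork, 125 mm above the table, 45 mm in front (-x) of the origin. Origin: on the table, middle of the fork in y; x from robot's side to strut, y to the shaft's knob
- cross_hole (a point): centre of the upper mouth of the cross hole, in the shaft's right-hand end: a 26 mm steel cube, hole 13.5 mm across, straight through, 1.5 mm chamfer. Axes: z out of the mouth along the hole, 35 degrees from vertical, leaning to the rig's -x; y along the shaft to its knob (free end face at y = -13 mm); x along the strut, away and up. Moves with the shaft
- shaft_knob (a point): centre of the outer end face of the black knob (27 mm across, 30 mm long, along the shaft) on the shaft's left end. Axes as cross_hole: push to -y to drive the shaft home; then the collar behind the knob (55 mm across) meets the fork. With the shaft home, a sleeve 48 mm across ends 13 mm to +y of the cross hole and the fork (60 mm disc) begins at 24 mm; before that they cover the hole
- cross_shaft (a joint): how far the shaft is drawn out to the left, m: 0 = fully home, starts 0.018 to 0.030. Stiff guide with about 4 N of friction; it stays where it is left and cannot turn
- pin_rack: black block, 235 mm (x) x 52 mm (y) on an aluminium foot 255 x 76 mm, 60 mm high in all, fixed on the table at the right, with three holes in a row along x at -75, 0 and +75 mm; each holds one upright pin. Origin: middle of its underside
- linchpin_knob (a point): middle of the linchpin's grip knob (18 mm across, 34 mm long). It stands in any hole of the rack. z from tip to knob, x along the ring's hinge, -y the side to which the ring stands open. Along z from this point: hub 21 mm across from -17, ring hinge (cross pin 35 mm long) at -27, underside of the 23 mm collar at -38, shank 11 mm across to the tip at -89, last 8 mm tapered. 0.1 to 0.16 kg
- linchpin_seat (a point): centre of the underside of the linchpin's collar, same axes as linchpin_knob; fully in, it meets cross_hole and the axes agree
- lock_ring (a joint): the linchpin's wire ring, rad: 0 = open (stands out to the pin's -y, 10 degrees above square to the shank), 1.6 = shut (along the shank, its end bar against the shank 8 mm above the tip). Over-centre spring: pushed past 0.8 it snaps shut by itself, before that it springs back open; about 1 N at the end bar turns it
- ring_end (a point): middle of the ring's end bar, 54 mm from the hinge axis. The ring is 5 mm round wire, 47 mm wide outside; shut, it passes clear round the square shaft end if the pin's -y points along the hole's -y
- plain_pin: plain pin without a ring, knob 21 mm across reaching 46 mm above the rack's top, in another hole of the rack; origin at the underside of its collar, on the rack's top
- tee_pin: pin with a cross bar 56 mm long, 42 mm above the rack's top, in another hole of the rack; origin at the underside of its collar, on the rack's top
- screwdriver_1: bystander: screwdriver with yellow handle, 175 mm, lying in front of the rig; origin under its middle
- hex_key: bystander: hex key 80 mm long, lying to the right of the rig; origin under its middle
- plug_gauge: bystander: plug gauge 96 mm long, lying to the left of the rig; origin under its middle
- ring_gauge: bystander: steel ring 52 mm across, 14 mm high, to the left of the rig; origin under its middle
- screwdriver_0: bystander: screwdriver with red handle, 200 mm, lying beyond the pin rack; origin under its middle
- pen_pot: bystander: pot with pens, 90 mm across, 153 mm high, standing between the rig's rear bracket and the rack; origin under its middle

How it is judged:
By the outcome, as a careful person would: the job done as asked, in the order asked, and still so for the second after the job is handed in, with the robot touching nothing.
It also fails if it takes over 64 s, if anything falls off the work surface, if the arm or the gripper's body presses on something with over 40 N, if the wrist force passes 120 N, or if a joint passes its speed limit or range.

ROBOT

A 6-joint arm with a two-finger parallel gripper is mounted at the origin on a cart in front of the work surface, level with it; the furniture and walls round the work are solid. World frame = base frame: x ahead of the robot, y to its left, z up, the work surface at z = 0. Lengths are in m, angles in rad, forces in N, time in s.
With the tool pointing down it reaches from about 0.275 to 0.875 m from the base axis. Payload 12.5 kg.
Tool frame: the origin (TCP) lies at the very end of the fingers, on their centre line; the grasp point (between the pads) lies 19 mm behind it; x points along the fingers, y is the direction in which the jaws open and shut, and the axes are right-handed (so a half turn about x gives the same grasp; the last joint's range is limited). The gripper opens to 85 mm and grips with 20 to 120 N. Pads are 22 mm wide; open, the fingers measure 114 mm over their backs; the gripper's body (76 mm by 85 mm) begins 54 mm behind the grasp point. The pads swing forward as they close: fully open they stand 13 mm farther back than shut.
Start: joints at [1.148, 0.351, 1.652, -0, 1.139, -0.085], TCP at [0.182, 0.519, 0.231] pointing down, gripper open.
Joint ranges: [-2.75, 2.75], [-0.79, 2.1], [0.01, 2.65], [-1.57, 4.71], [0.07, 3.14], [-2.87, 2.87]. Speed limits (rad/s): [2.22, 2.22, 2.79, 3.14, 3.14, 3.14].

INTERFACE

Orientations are given as a 3x3 rotation matrix whose columns are the frame's x, y, z axes.
In Python, from bench import manip gives the robot as it stands. Calls block until the motion is done:
- manip.move_ptp(position, orientation): joint-space move of the TCP to a pose.
- manip.move_l(position, attitude=None, max_speed=0.15): straight line of the TCP; attitude=None keeps the orientation; max_speed is the mean speed in m/s.
- manip.move_j(angles): joint-space move.
- manip.set_gripper(opening, effort=None): opening from 0.0 (shut) to 1.0 (fully open); effort is the grip in N (None keeps the last); returns when the fingers have stopped.
- manip.dwell(seconds).
- manip.inverse_kinematics(position, orientation): joint angles nearest the present ones, or None.
- manip.grab_frame(name): name is "scene" or "top" or "wrist"; returns (picture, depth): 480x640x3 uint8, red, green, blue; 480x640 float32, m along the optical axis (not along the pixel's ray), 0 where there is no reading.
- manip.get_calibration(name): a dict with "camera_matrix" (3x3 intrinsics, pixels), "k1" (the pictures are not rectified: a ray, as slopes to the right and down, at radius r is drawn at 1 + k1 r^2 times it, then the intrinsics apply), "R" (3x3) and "t" (3): a world point X has camera coordinates R X + t. Camera axes: x right, y down, z forward; pixel columns grow to the right and rows downward; lengths in m; the calibration is good to about 2 mm. A picture is of the moment at which its call begins: read the wrist's pose just before it. get_calibration takes no time and is no camera call; for the wrist camera it gives the pose at the moment of the call.
A pose or a line that the arm cannot do raises manip.Unreachable and nothing moves.
- manip.sign_off(): hands the job in, once; it reports no verdict.
Trained networks look in the newest picture that a camera, given by its name, has taken for a name from the list of things; names that differ only in an ending like _2 or _b are one class to them, and where a whole thing is asked for, a point or a joint stands for the part that bears it (a point fixed in the world has none). Each returns a list of dicts, best first, with "confidence" (0 to 1); they miss things now and then, are a little off and sometimes report something else, mostly with a low value. They report only what shows in the picture. A call takes as long as a camera call.
- manip.look_for(camera, name): "at" ([x, y, z] in m, in world coordinates, good to about 4 mm: the middle of the surface that is visible of it).
Readings, each from a call of its own:
- manip.current_time(): time.
- manip.current_qpos(): joint angles.
- manip.current_joint_vel(): joint speeds.
- manip.current_joint_torque(): joint torques, N m.
- manip.current_ee_pos(): TCP position.
- manip.current_tcp_rot(): TCP orientation.
- manip.current_force(): force on the tool from outside, world axes, zero at the start.
- manip.current_ft_torque(): the same for the moment, N m.
- manip.current_grip_width(): opening from 0.0 (shut) to 1.0 (fully open).
Only numpy, scipy, OpenCV 4.12 (cv2) and the standard library are available. Lean on these libraries where they do the work, as an engineer would, in place of code of your own. Each camera call takes 0.05 s, during which the arm holds its last target.

## Working session

There is one attempt and no reset: what is moved stays moved. The work goes in short steps, each a Python script; the robot and the scene stay as the last script left them, time stands still between calls to the robot, and variables do not carry over. Pictures are saved under pics/ and viewed, and the job is handed in when it is done.

```bash
ls; mkdir -p pics; python3 - <<'E'
from bench import manip
import cv2,numpy as np
print(manip.current_time())
for c in ["scene","top","wrist"]:
    p,d=manip.grab_frame(c); cv2.imwrite(f"pics/a_{c}.png",p[:,:,::-1]); np.save(f"pics/a_{c}_d.npy",d)
    cal=manip.get_calibration(c); print(c,cal)
for n in ["cross_hole","shaft_knob","linchpin_knob","linchpin_seat","ring_end","plain_pin","tee_pin","pin_rack","strut_rig","cross_shaft","lock_ring","pen_pot","screwdriver_1","hex_key"]:
    for c in ["scene","top"]:
        r=manip.look_for(c,n); print(n,c,[(np.round(q["at"],3).tolist(),round(q["confidence"],2)) for q in r[:3]])
print(manip.current_time(),manip.current_force(),manip.current_grip_width(),manip.current_tcp_rot())
E
```

```text
pics
0.0
scene {'camera_matrix': array([[606.71996158,   0.        , 305.20235739],
       [  0.        , 606.71996158, 246.16815894],
       [  0.        ,   0.        ,   1.        ]]), 'k1': -0.21253837398442826, 'R': array([[ 0.51140924, -0.8593326 ,  0.00284102],
       [-0.44820493, -0.26955524, -0.85232172],
       [ 0.73319366,  0.43461184, -0.52301015]]), 't': array([-0.32807519,  0.37606886,  0.86466221])}
top {'camera_matrix': array([[570.53968159,   0.        , 322.49551564],
       [  0.        , 570.53968159, 238.91496038],
       [  0.        ,   0.        ,   1.        ]]), 'k1': -0.14283585219711792, 'R': array([[ 0.03891349, -0.99923458, -0.00400027],
       [-0.97762083, -0.03724288, -0.20705189],
       [ 0.20674443,  0.01196786, -0.97832178]]), 't': array([-0.05679591,  0.59276973,  1.12544364])}
wrist {'camera_matrix': array([[356.07126004,   0.        , 315.80704335],
       [  0.        , 356.07126004, 247.34559058],
       [  0.        ,   0.        ,   1.        ]]), 'k1': -0.013309969568378946, 'R': array([[ 0.33213606,  0.94322993, -0.00171569],
       [ 0
[... 1117 characters left out ...]
[0.642, -0.007, 0.003], 0.46)]
cross_shaft top [([0.52, 0.109, 0.136], 0.89)]
lock_ring scene [([0.485, -0.271, 0.074], 0.75)]
lock_ring top [([0.496, -0.267, 0.083], 0.69)]
pen_pot scene [([0.71, 0.002, 0.079], 0.6)]
pen_pot top []
screwdriver_1 scene [([0.44, 0.048, 0.021], 0.64)]
screwdriver_1 top [([0.593, -0.075, 0.022], 0.88), ([0.45, 0.052, 0.021], 0.85)]
hex_key scene [([0.708, 0.004, 0.075], 0.39)]
hex_key top [([0.64, -0.008, 0.002], 0.46), ([0.616, 0.223, 0.02], 0.19)]
1.55 [-0.13129816 -0.82439254  0.45652958] 1.0000863506056223 [[ 3.10699896e-05  3.31435217e-01  9.43477979e-01]
 [ 6.10990871e-05  9.43477977e-01 -3.31435218e-01]
 [-9.99999998e-01  6.79433320e-05  9.06346173e-06]]
```

View pics/a_scene.png

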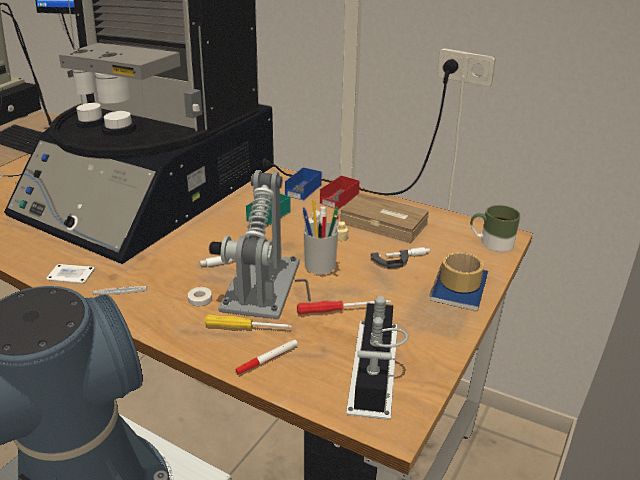

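View pics/a_top.png

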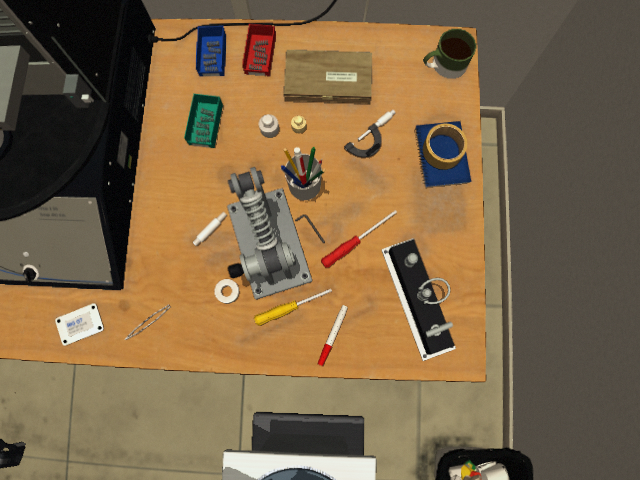

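View pics/a_wrist.png

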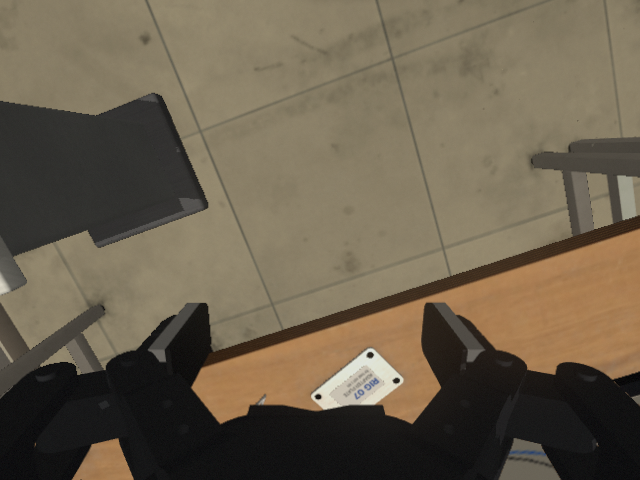

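```bash
cat > h.py <<'E'
import numpy as np, cv2
from bench import manip
def ray(cal,uv):
    uv=np.asarray(uv,float).reshape(-1,1,2)
    K=cal["camera_matrix"]; D=np.array([cal["k1"],0,0,0,0])
    n=cv2.undistortPoints(uv,K,D,None,None,None) if 0 else cv2.undistortPointsIter(uv,K,D,None,None,(3,50,1e-9))
    return n.reshape(-1,2)
def w(cal,uv,depth):
    n=ray(cal,uv); z=np.asarray(depth,float).reshape(-1,1)
    c=np.hstack([n*z,z]); return (c-cal["t"])@cal["R"]
def onplane(cal,uv,h):
    n=ray(cal,uv); d=np.hstack([n,np.ones((len(n),1))])@cal["R"]; o=-cal["R"].T@cal["t"]
    return o+d*((h-o[2])/d[:,2:3])
def proj(cal,X):
    c=np.atleast_2d(X)@cal["R"].T+cal["t"]; s=c[:,:2]/c[:,2:3]; r2=(s**2).sum(1,keepdims=True)
    s=s*(1+cal["k1"]*r2); K=cal["camera_matrix"]; return s@K[:2,:2].T+K[:2,2]
def cloud(cal,d):
    v,u=np.mgrid[0:480,0:640]; m=d>0
    P=np.full((480,640,3),np.nan); P[m]=w(cal,np.c_[u[m],v[m]],d[m]); return P
def rnd(x,k=3): return np.round(np.asarray(x,float),k).tolist()
E
python3 - <<'E'
from h import *
cs={c:manip.get_calibration(c) for c in("top","scene")}
P={c:cloud(cs[c],np.load(f"pics/a_{c}_d.npy")) for c in cs}
np.savez("pics/clouds.npz",**P)
for c in cs:
    X=P[c].reshape(-1,3)
    # table offset
    m=(X[:,0]>.35)&(X[:,0]<.9)&(abs(X[:,1])<.3)&(abs(X[:,2])<.01); print(c,"table z",np.median(X[m,2]))
    # rack top
    m=(abs(X[:,2]-.06)<.006)&(X[:,0]>.3)&(X[:,0]<.65)&(X[:,1]<-.12)&(X[:,1]>-.35)
    r=cv2.minAreaRect((X[m,:2]*1000).astype(np.float32)); print("rack",m.sum(),r,np.median(X[m,2]))
im=cv2.imread("pics/a_top.png")
cv2.imwrite("pics/b_rig.png",cv2.resize(im[160:310,180:340],None,fx=5,fy=5,interpolation=cv2.INTER_CUBIC)[:600*2,:800])
cv2.imwrite("pics/b_rack.png",cv2.resize(im[230:370,370:470],None,fx=4,fy=4,interpolation=cv2.INTER_CUBIC))
im=cv2.imread("pics/a_scene.png")
cv2.imwrite("pics/b_rig_s.png",cv2.resize(im[160:320,190:310],None,fx=3.7,fy=3.7,interpolation=cv2.INTER_CUBIC))
cv2.imwrite("pics/b_rack_s.png",cv2.resize(im[280:430,330:430],None,fx=4,fy=4,interpolation=cv2.INTER_CUBIC))
E
python3 -c "
import cv2
for n in ['b_rig']:
    im=cv2.imread(f'pics/{n}.png');print(im.shape);cv2.imwrite(f'pics/{n}2.png',cv2.resize(im,(640,600)))"
```

```text
top table z -0.0006073380514017998
rack 2429 ((484.97076416015625, -243.1462860107422), (235.7535400390625, 54.800811767578125), 21.180810928344727) 0.059316080289135584
scene table z -0.00019092436390329655
rack 1785 ((483.753173828125, -241.10055541992188), (241.25033569335938, 52.98341369628906), 21.589508056640625) 0.059816865536442984
(750, 800, 3)
```

View pics/b_rig2.png

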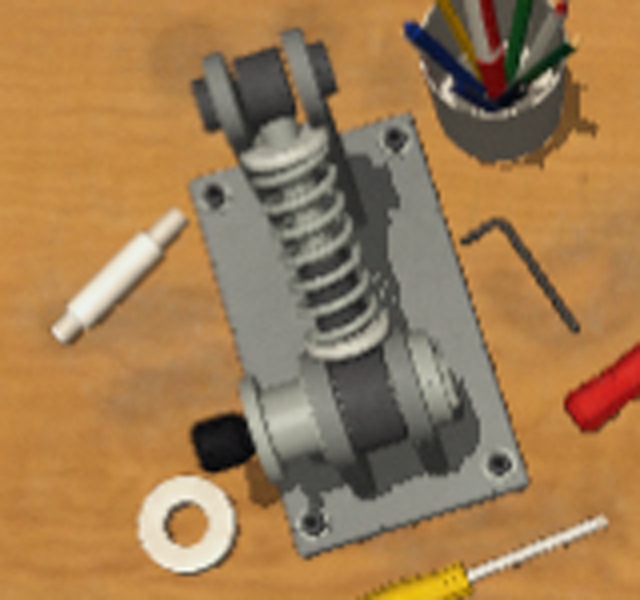

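View pics/b_rack.png

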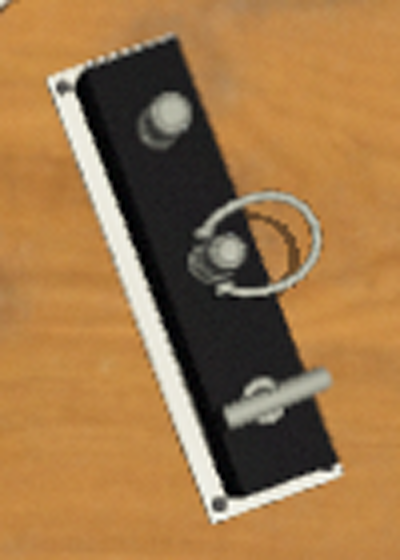

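View pics/b_rig_s.png

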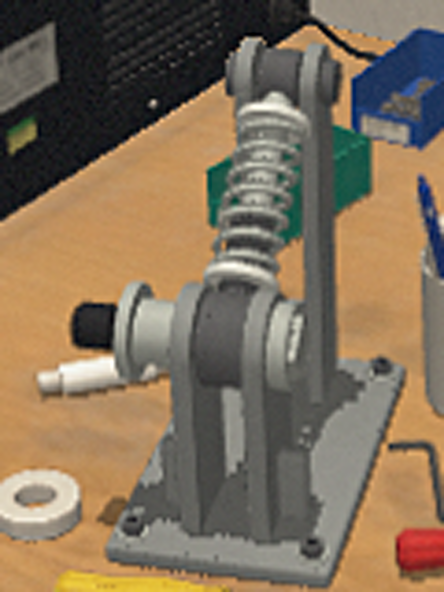

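View pics/b_rack_s.png

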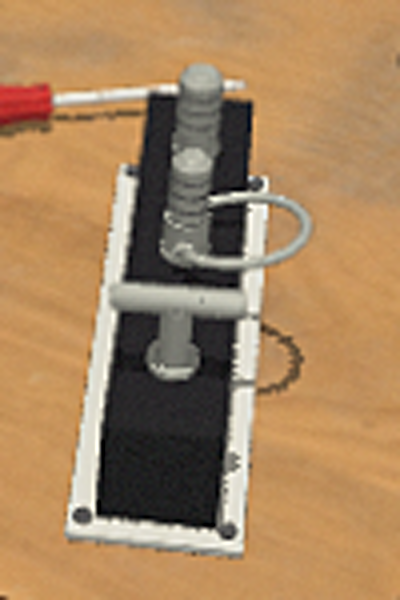

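```bash
python3 - <<'E'
from h import *
P=np.load("pics/clouds.npz")
for c in ("top","scene"):
    X=P[c].reshape(-1,3)
    R=(X[:,0]>.42)&(X[:,0]<.78)&(X[:,1]>-.06)&(X[:,1]<.19)
    h,e=np.histogram(X[R,2],bins=np.arange(-.004,.24,.002)); print(c,[(round(e[i],3),int(h[i])) for i in range(25)])
cal=manip.get_calibration("top")
cr=np.array([[190,185],[410,115],[525,485],[302,555]])/4+[180,160]
for z in(.01,.012,.015):
    C=onplane(cal,cr,z)[:,:2]; print(z,rnd(C),rnd(np.linalg.norm(np.roll(C,-1,0)-C,axis=1)),"ctr",rnd(C.mean(0)),
     "yaw",rnd(np.degrees([np.arctan2(*(C[0]-C[3])[::-1]),np.arctan2(*(C[1]-C[2])[::-1]), np.arctan2(*(C[0]-C[1])[::-1])-np.pi/2]),1))
# black knob pixels top
im=cv2.imread("pics/a_top.png"); 
hp=np.array([[205,235],[222,290]])/4+[370,230]
H=onplane(cal,hp,.071); print("hinge",rnd(H),np.degrees(np.arctan2(*(H[1]-H[0])[:2][::-1])))
k=np.array([[232,248]])/4+[370,230]; print("knobtop",rnd(onplane(cal,k,.115)))
e=np.array([[320,238]])/4+[370,230]; print("ring end",rnd(onplane(cal,e,.080)))
cals=manip.get_calibration("scene")
k=np.array([[190,155]])/4+[330,280]; print("knobtop scene",rnd(onplane(cals,k,.115)))
e=np.array([[308,228]])/4+[330,280]; print("ring end scene",rnd(onplane(cals,e,.08)))
for c in("top","scene"):
    X=P[c].reshape(-1,3); m=(np.hypot(X[:,0]-.484,X[:,1]+.245)<.02)&(X[:,2]>.107)&(X[:,2]<.13); print(c,m.sum(),rnd(np.median(X[m],0)),rnd(X[m].min(0)),rnd(X[m].max(0)))
E
```

```text
top [(np.float64(-0.004), 1859), (np.float64(-0.002), 2840), (np.float64(0.0), 2238), (np.float64(0.002), 978), (np.float64(0.004), 329), (np.float64(0.006), 325), (np.float64(0.008), 759), (np.float64(0.01), 1174), (np.float64(0.012), 1025), (np.float64(0.014), 512), (np.float64(0.016), 228), (np.float64(0.018), 193), (np.float64(0.02), 175), (np.float64(0.022), 159), (np.float64(0.024), 75), (np.float64(0.026), 31), (np.float64(0.028), 22), (np.float64(0.03), 29), (np.float64(0.032), 31), (np.float64(0.034), 28), (np.float64(0.036), 26), (np.float64(0.038), 23), (np.float64(0.04), 15), (np.float64(0.042), 29), (np.float64(0.044), 23)]
scene [(np.float64(-0.004), 806), (np.float64(-0.002), 2174), (np.float64(0.0), 1663), (np.float64(0.002), 437), (np.float64(0.004), 161), (np.float64(0.006), 176), (np.float64(0.008), 503), (np.float64(0.01), 892), (np.float64(0.012), 696), (np.float64(0.014), 380), (np.float64(0.016), 172), (np.float64(0.018), 156), (np.float64(0.02), 207), (np.float64(0.022), 156), (np.float64(0.024), 86), (np.float64(0.026), 65), (np.float64(0.028), 58), (np.float
[... 281 characters left out ...]
215] ctr [0.592, 0.083] yaw [20.4, 19.6, 20.4]
0.012 [[0.671, 0.179], [0.715, 0.06], [0.512, -0.013], [0.469, 0.104]] [0.128, 0.216, 0.125, 0.215] ctr [0.592, 0.083] yaw [20.4, 19.6, 20.4]
0.015 [[0.67, 0.179], [0.714, 0.059], [0.511, -0.013], [0.469, 0.104]] [0.127, 0.216, 0.124, 0.214] ctr [0.591, 0.082] yaw [20.4, 19.6, 20.4]
hinge [[0.497, -0.239, 0.071], [0.469, -0.248, 0.071]] -162.21680750395143
knobtop [[0.485, -0.245, 0.115]]
ring end [[0.496, -0.296, 0.08]]
knobtop scene [[0.483, -0.241, 0.115]]
ring end scene [[0.503, -0.292, 0.08]]
top 65 [0.485, -0.241, 0.113] [0.476, -0.25, 0.108] [0.494, -0.234, 0.117]
scene 67 [0.48, -0.242, 0.113] [0.475, -0.25, 0.107] [0.492, -0.233, 0.117]
```

```bash
python3 - <<'E'
from h import *
ct,cs=manip.get_calibration("top"),manip.get_calibration("scene")
yaw=np.radians(20.2); ex=np.array([np.cos(yaw),np.sin(yaw),0]); ey=np.array([-np.sin(yaw),np.cos(yaw),0])
def tri(ut,us):
    A=[];b=[]
    for cal,u in((ct,ut),(cs,us)):
        n=ray(cal,[u])[0]; d=np.r_[n,1]@cal["R"]; d/=np.linalg.norm(d); o=-cal["R"].T@cal["t"]; M=np.eye(3)-np.outer(d,d); A.append(M); b.append(M@o)
    A=np.vstack(A); b=np.r_[b[0],b[1]]; X,r,_,_=np.linalg.lstsq(A,b,rcond=None); return X,np.sqrt(r/2)
P=np.load("pics/clouds.npz"); 
for n,reg in(("top",(215,245,255,290)),("scene",(200,225,235,265))):
    im=cv2.imread(f"pics/a_{n}.png"); u0,u1,v0,v1=reg
    m=(im[v0:v1,u0:u1].max(2)<60); v,u=np.nonzero(m); print(n,m.sum(),u.mean()+u0,v.mean()+v0,u.min()+u0,u.max()+u0,v.min()+v0,v.max()+v0)
    X=P[n][v0:v1,u0:u1][m]; X=X[(X[:,2]>.1)&(X[:,2]<.15)]; print(rnd(np.median(X,0)), "along ey",rnd(np.percentile(X@ey,[2,50,98])),"ex",rnd(np.percentile(X@ex,[2,50,98])),rnd(np.percentile(X[:,2],[2,50,98])))
# shaft/fork structures in rig coordinates
for n in("top","scene"):
    X=P[n].reshape(-1,3); m=(X[:,2]>.1)&(X[:,2]<.165)&(X[:,0]>.45)&(X[:,0]<.62)&(X[:,1]>-.02)&(X[:,1]<.16); Y=X[m]
    a=Y@ey; b=Y@ex
    for lo in np.arange(-.20,.0,.006):
        pass
    for lo in np.arange(a.min(),a.max(),.006):
        s=(a>=lo)&(a<lo+.006)
        if s.sum()>5: print(n,round(lo,3),s.sum(),"x",rnd(np.percentile(b[s],[3,50,97])),"z",rnd(np.percentile(Y[s,2],[3,97])))
E
```

```text
top 170 235.2764705882353 270.2294117647059 228 243 264 277
[0.511, 0.132, 0.134] along ey [-0.066, -0.053, -0.04] ex [0.515, 0.525, 0.537] [0.128, 0.134, 0.14]
scene 124 215.07258064516128 247.5 210 220 242 253
[0.504, 0.132, 0.132] along ey [-0.062, -0.051, -0.04] ex [0.512, 0.518, 0.532] [0.119, 0.132, 0.139]
top -0.168 62 x [0.506, 0.524, 0.545] z [0.124, 0.149]
top -0.162 77 x [0.504, 0.523, 0.548] z [0.127, 0.15]
top -0.156 90 x [0.498, 0.521, 0.55] z [0.114, 0.155]
top -0.15 120 x [0.497, 0.527, 0.575] z [0.115, 0.159]
top -0.144 135 x [0.499, 0.536, 0.584] z [0.126, 0.163]
top -0.138 117 x [0.503, 0.533, 0.572] z [0.133, 0.164]
top -0.132 106 x [0.503, 0.53, 0.562] z [0.131, 0.165]
top -0.126 110 x [0.503, 0.531, 0.562] z [0.131, 0.164]
top -0.12 118 x [0.503, 0.533, 0.591] z [0.129, 0.164]
top -0.114 132 x [0.498, 0.531, 0.585] z [0.112, 0.162]
top -0.108 101 x [0.497, 0.521, 0.553] z [0.128, 0.155]
top -0.102 67 x [0.499, 0.523, 0.547] z [0.124, 0.153]
top -0.096 58 x [0.51, 0.524, 0.543] z [0.125, 0.143]
top -0.09 60 x [0.509, 0.524, 0.543] z [0.129, 0.145]
top -0.084 56 x
[... 979 characters left out ...]
68] z [0.103, 0.16]
scene -0.107 98 x [0.496, 0.503, 0.56] z [0.102, 0.155]
scene -0.101 52 x [0.496, 0.504, 0.528] z [0.104, 0.153]
scene -0.095 42 x [0.506, 0.514, 0.53] z [0.115, 0.143]
scene -0.089 53 x [0.507, 0.514, 0.535] z [0.113, 0.143]
scene -0.083 54 x [0.507, 0.512, 0.533] z [0.114, 0.143]
scene -0.077 119 x [0.5, 0.512, 0.546] z [0.105, 0.151]
scene -0.071 54 x [0.499, 0.507, 0.535] z [0.109, 0.152]
scene -0.065 19 x [0.514, 0.518, 0.531] z [0.119, 0.138]
scene -0.059 38 x [0.513, 0.518, 0.533] z [0.116, 0.139]
scene -0.053 35 x [0.514, 0.518, 0.528] z [0.115, 0.138]
scene -0.047 38 x [0.512, 0.518, 0.531] z [0.117, 0.138]
scene -0.041 22 x [0.514, 0.518, 0.528] z [0.118, 0.136]
```

```bash
cat >> h.py <<'E'
yaw=np.radians(20.2); ex=np.array([np.cos(yaw),np.sin(yaw),0]); ey=np.array([-np.sin(yaw),np.cos(yaw),0]); ez=np.array([0,0,1.])
def Rt(x,y):
    x=x/np.linalg.norm(x); y=y-x*(x@y); y=y/np.linalg.norm(y); return np.c_[x,y,np.cross(x,y)]
def T(): return round(manip.current_time(),2)
E
python3 - <<'E'
from h import *
best=None
for s in(1,-1):
    R=Rt(-ez,s*ex); p=ex*.526+ey*(.012)+ez*.112
    q=manip.inverse_kinematics(p,R); print(s,None if q is None else rnd(q))
    if q is not None and (best is None or abs(q[5])<abs(best[0][5])): best=(q,s)
R=Rt(-ez,best[1]*ex)
manip.set_gripper(0.0,40)
manip.move_ptp(p,R); print(T(),rnd(manip.current_ee_pos()),rnd(manip.current_force(),1))
f0=np.array(manip.current_force())
y=.012; manip.move_l(ex*.526+ey*(-.018)+ez*.112,max_speed=.1)
y=-.018
while y>-.075:
    y-=.004; manip.move_l(ex*.526+ey*y+ez*.112,max_speed=.05)
    f=(np.array(manip.current_force())-f0)@ey; print(rnd(y),round(f,1),rnd(manip.current_ee_pos()@ey,4))
    if f>14: break
print(T())
E
```

```text
1 [0.287, 0.467, 1.816, -0.0, 0.858, -0.066]
-1 None
4.01 [0.489, 0.194, 0.112] [0.3, 1.3, 0.3]
-0.022 -1.4 -0.0219
-0.026 -1.4 -0.0261
-0.03 -1.5 -0.0302
-0.034 -1.9 -0.0342
-0.038 -1.5 -0.0382
-0.042 -0.5 -0.0422
-0.046 -1.8 -0.0462
-0.05 15.3 -0.048
6.46
```

```bash
python3 - <<'E'
from h import *
print(manip.current_force())
p,d=manip.grab_frame("top"); cv2.imwrite("pics/c_top.png",cv2.resize(p[160:310,180:340,::-1],None,fx=4,fy=4,interpolation=cv2.INTER_CUBIC))
p,d=manip.grab_frame("scene"); cv2.imwrite("pics/c_s.png",cv2.resize(p[160:320,190:310,::-1],None,fx=3.7,fy=3.7,interpolation=cv2.INTER_CUBIC))
E
```

```text
[-4.43442608 15.87032853  1.50865267]
```

View pics/c_top.png

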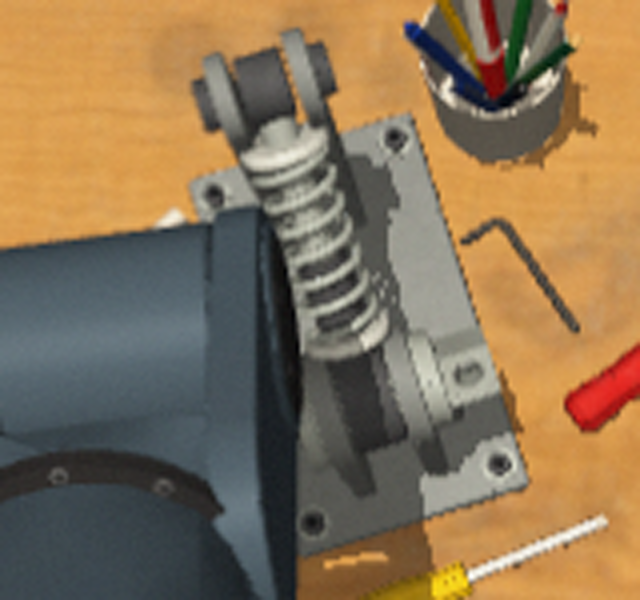

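View pics/c_s.png

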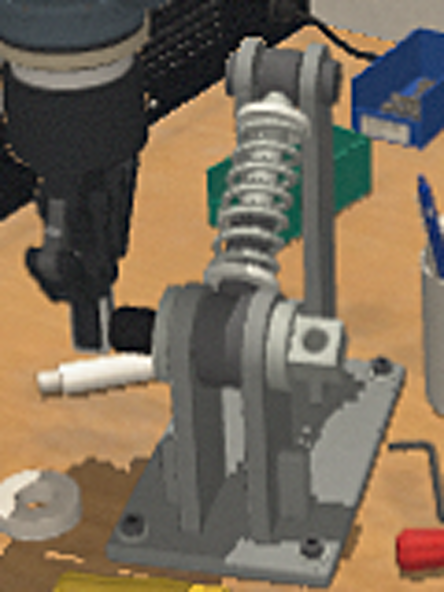

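```bash
python3 - <<'E'
from h import *
f0=np.array([.3,1.3,.3])
for y in(-.052,-.054):
    manip.move_l(ex*.526+ey*y+ez*.112,max_speed=.05); f=(np.array(manip.current_force())-f0)@ey; print(y,round(f,1),rnd(manip.current_ee_pos()@ey,4))
    if f>26: break
manip.move_l(ex*.526+ey*.0+ez*.112,max_speed=.25)
manip.move_l(ex*.526+ey*.0+ez*.25,max_speed=.3)
print(T(),rnd(manip.current_force(),1), rnd(manip.current_qpos()))
R=np.array(manip.current_tcp_rot()); c=manip.get_calibration("wrist"); o=-c["R"].T@c["t"]; print("cam in tool",rnd(R.T@(o-manip.current_ee_pos())),rnd(c["R"]@R))
manip.set_gripper(0.5)
for z in(.13,.2,.3):
  for a in range(-90,100,30):
    y=np.radians(17.5+a); q=manip.inverse_kinematics([.484,-.243,z],Rt(-ez,np.array([np.cos(y),np.sin(y),0])));print(z,a,None if q is None else rnd(q,2))
E
```

```text
-0.052 31.6 -0.0482
7.78 [-0.1, -0.0, 0.0] [0.262, 0.287, 1.692, -0.0, 1.162, -0.089]
cam in tool [-0.143, -0.0, -0.067] [[0.001, 1.0, 0.001], [-0.266, -0.001, 0.964], [0.964, -0.001, 0.266]]
0.13 -90 [-0.55, 0.46, 1.76, -0.0, 0.91, 0.71]
0.13 -60 [-0.55, 0.46, 1.76, -0.0, 0.91, 0.19]
0.13 -30 [-0.55, 0.46, 1.76, -0.0, 0.91, -0.33]
0.13 0 [-0.55, 0.46, 1.76, -0.0, 0.91, -0.86]
0.13 30 [-0.55, 0.46, 1.76, -0.0, 0.91, -1.38]
0.13 60 [-0.55, 0.46, 1.76, -0.0, 0.91, -1.9]
0.13 90 [-0.55, 0.46, 1.76, -0.0, 0.91, -2.43]
0.2 -90 [-0.55, 0.37, 1.71, -0.0, 1.06, 0.71]
0.2 -60 [-0.55, 0.37, 1.71, -0.0, 1.06, 0.19]
0.2 -30 [-0.55, 0.37, 1.71, -0.0, 1.06, -0.33]
0.2 0 [-0.55, 0.37, 1.71, -0.0, 1.06, -0.86]
0.2 30 [-0.55, 0.37, 1.71, -0.0, 1.06, -1.38]
0.2 60 [-0.55, 0.37, 1.71, -0.0, 1.06, -1.9]
0.2 90 [-0.55, 0.37, 1.71, -0.0, 1.06, -2.43]
0.3 -90 [-0.55, 0.27, 1.59, -0.0, 1.28, 0.71]
0.3 -60 [-0.55, 0.27, 1.59, -0.0, 1.28, 0.19]
0.3 -30 [-0.55, 0.27, 1.59, -0.0, 1.28, -0.33]
0.3 0 [-0.55, 0.27, 1.59, -0.0, 1.28, -0.86]
0.3 30 [-0.55, 0.27, 1.59, -0.0, 1.28, -1.38]
0.3 60 [-0.55, 0.27, 1.59, -0.0, 1.28, -1.9]
0.3 90 [-0.55, 0.27, 1.59, -0.0, 1.28, -2.43]
```

```bash
cat >> h.py <<'E'
t35=np.radians(35); hz=np.cos(t35)*ez-np.sin(t35)*ex; hx=np.cos(t35)*ex+np.sin(t35)*ez; hy=ey
RH=Rt(-hz,hx)
E
python3 - <<'E'
from h import *
m=ex*.526+ey*-.177+ez*.125+hz*.013
for s in(1,-1):
  for d in(.02,.1,.15,.2):
    q=manip.inverse_kinematics(m+hz*d,Rt(-hz,s*hx)); print(s,d,None if q is None else rnd(q,2))
d=.14
views=[]
for k,off in enumerate((-.03,.03)):
    manip.move_ptp(m+hz*d+hx*off+hy*-.01,RH)
    c=manip.get_calibration("wrist"); p,dd=manip.grab_frame("wrist"); cv2.imwrite(f"pics/hole{k}.png",p[:,:,::-1]); np.savez(f"pics/hole{k}.npz",d=dd,**c)
    print(T(),rnd(proj(c,m))); r=manip.look_for("wrist","cross_hole"); print([(rnd(a["at"],4),round(a["confidence"],2)) for a in r], rnd(m))
E
```

```text
1 0.02 [-0.23, 0.29, 2.14, 1.06, 0.37, -1.52]
1 0.1 [-0.3, 0.08, 2.18, 0.79, 0.51, -1.28]
1 0.15 [-0.35, -0.04, 2.18, 0.68, 0.63, -1.19]
1 0.2 [-0.41, -0.15, 2.16, 0.61, 0.76, -1.14]
-1 0.02 [-0.23, 0.29, 2.14, 1.06, 0.37, 1.62]
-1 0.1 [-0.3, 0.08, 2.18, 0.79, 0.51, 1.86]
-1 0.15 [-0.35, -0.04, 2.18, 0.68, 0.63, 1.95]
-1 0.2 [-0.41, -0.15, 2.16, 0.61, 0.76, 2.0]
9.46 [[352.697, 222.827]]
[([0.5195, 0.0952, 0.1345], 0.65)] [0.548, 0.013, 0.136]
9.91 [[277.988, 223.683]]
[([0.5217, 0.0968, 0.1382], 0.78)] [0.548, 0.013, 0.136]
```

View pics/hole0.png

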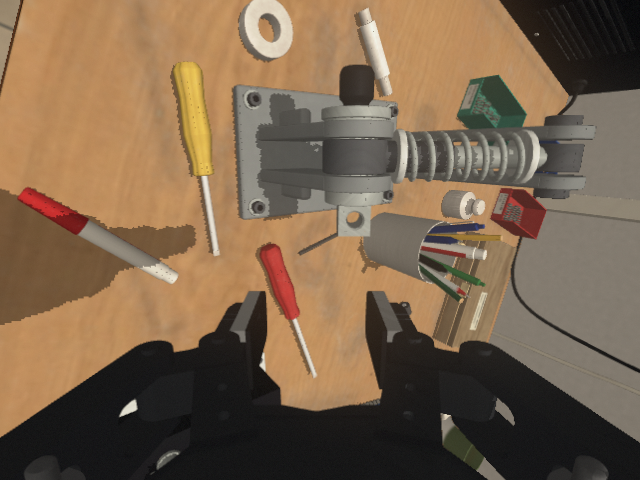

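View pics/hole1.png

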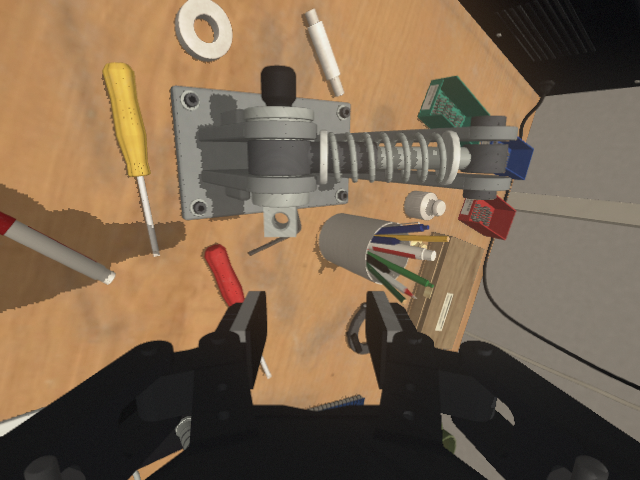

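```bash
python3 - <<'E'
import cv2,numpy as np
a=cv2.imread("pics/hole0.png")[195:250,325:380]; b=cv2.imread("pics/hole1.png")[195:250,253:308]
cv2.imwrite("pics/holez.png",np.hstack([cv2.resize(x,None,fx=7,fy=7,interpolation=cv2.INTER_CUBIC) for x in(a,b)]))
E
```

```text
(no output)
```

View pics/holez.png

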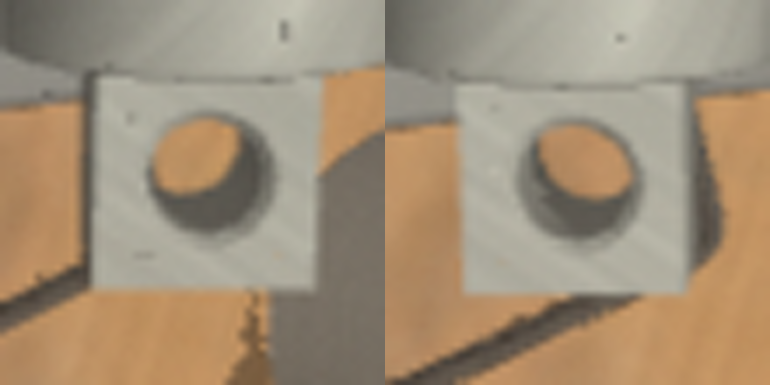

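```bash
cat >> h.py <<'E'
def tri(views):
    A=[];b=[]
    for cal,u in views:
        n=ray(cal,[u])[0]; d=np.r_[n,1]@cal["R"]; d/=np.linalg.norm(d); o=-cal["R"].T@cal["t"]; M=np.eye(3)-np.outer(d,d); A.append(M); b.append(M@o)
    A=np.vstack(A); b=np.concatenate(b); X,r,_,_=np.linalg.lstsq(A,b,rcond=None); return X,A@X-b
E
python3 - <<'E'
from h import *
m=ex*.526+ey*-.177+ez*.125+hz*.013
C=[np.load(f"pics/hole{k}.npz") for k in(0,1)]
C=[{k:c[k] for k in c} for c in C]
U=[np.array([212,177])/7+[325,195]-.43,np.array([195,181])/7+[253,195]-.43]
X,r=tri([(C[0],U[0]),(C[1],U[1])]); print(rnd(X,4),rnd(r,4),"rel to m in hole frame",rnd([(X-m)@hx,(X-m)@hy,(X-m)@hz],4))
# fixed height on the plane z_h: intersect per view with hz plane through m
o=[];
for c,u in zip(C,U):
    n=ray(c,[u])[0]; d=np.r_[n,1]@c["R"]; o=-c["R"].T@c["t"]; Y=o+d*(((m-o)@hz)/(d@hz)); print(rnd([(Y-m)@hx,(Y-m)@hy],4))
    # depth of the face
    P=cloud(c,c["d"]); uu=np.round(u).astype(int); 
    pts=np.array([P[uu[1]+dv,uu[0]+du] for du in range(-13,14) for dv in range(-11,13) if np.hypot(du,dv)>10.5]); pts=pts[~np.isnan(pts[:,0])]; h=(pts-m)@hz; print("face h",np.median(h),np.percentile(h,[10,90]))
# direct check on axis height: from scene+top views
ct,cs=manip.get_calibration("top"),manip.get_calibration("scene")
ut=np.array([468,373])/4+[180,160]-.4; us=np.array([317,338])/3.7+[190,160]-.4
X2,r2=tri([(ct,ut),(cs,us)]); print(rnd(X2,4),rnd(r2,4),rnd([(X2-m)@hx,(X2-m)@hy,(X2-m)@hz],4))
# rerun cloud geometry: plane of knob height
E
```

```text
[0.5494, 0.0159, 0.1353] [-0.0, 0.0001, -0.0, 0.0, -0.0001, 0.0] rel to m in hole frame [0.0019, 0.0022, -0.0017]
[0.0017, 0.0024]
face h -0.0006911385171957027 [-0.001559    0.00013201]
[0.002, 0.0027]
face h -0.000661382464313107 [-0.00158855  0.00019956]
[0.5491, 0.0143, 0.1368] [-0.0001, 0.0001, -0.0, 0.0001, -0.0001, 0.0] [0.0021, 0.0008, -0.0]
```

```bash
python3 - <<'E'
from h import *
pin=np.array([.484,-.243,0]); y=np.radians(17.5); px=np.array([np.cos(y),np.sin(y),0]); py=np.cross(ez,px)
R=Rt(-ez,px)
for k,off in enumerate((-.025,.025)):
    manip.move_ptp(pin+ez*.2+px*off-py*.03,R)
    c=manip.get_calibration("wrist"); p,dd=manip.grab_frame("wrist"); cv2.imwrite(f"pics/pin{k}.png",p[:,:,::-1]); np.savez(f"pics/pin{k}.npz",d=dd,**c)
    print(T(),rnd(proj(c,pin+ez*.115),1))
    for n in("linchpin_knob","ring_end"):
        r=manip.look_for("wrist",n); print(n,[(rnd(a["at"],4),round(a["confidence"],2)) for a in r])
E
```

```text
11.05 [[355.1, 210.7]]
linchpin_knob [([0.4854, -0.2469, 0.0838], 0.97)]
ring_end [([0.4995, -0.2653, 0.0761], 0.78)]
11.52 [[276.3, 210.5]]
linchpin_knob [([0.4887, -0.2472, 0.0862], 0.75)]
ring_end [([0.5004, -0.2674, 0.0808], 0.77)]
```

View pics/pin0.png

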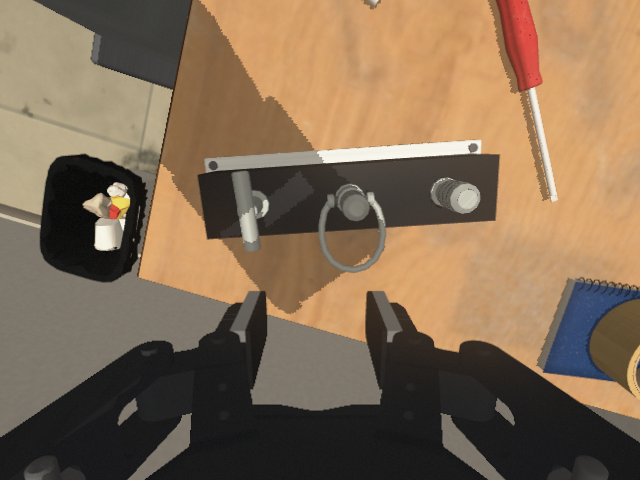

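View pics/pin1.png

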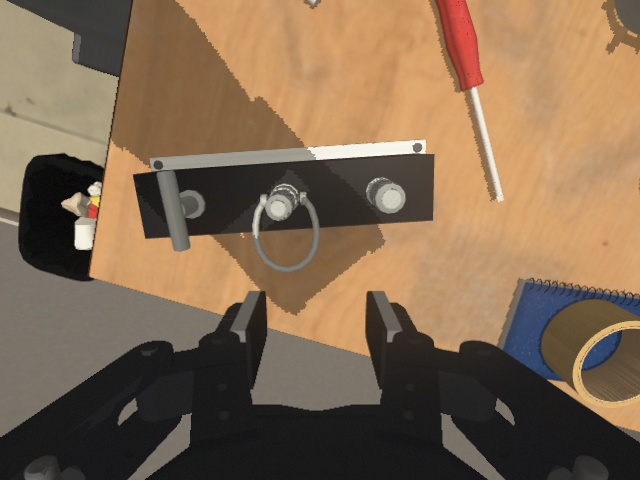

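```bash
python3 - <<'E'
import cv2,numpy as np
a=cv2.imread("pics/pin0.png")[170:280,305:405]; b=cv2.imread("pics/pin1.png")[170:280,235:335]
x=np.hstack([cv2.resize(x,None,fx=4,fy=4,interpolation=cv2.INTER_CUBIC) for x in(a,b)]); x=cv2.convertScaleAbs(x,alpha=1.3); cv2.imwrite("pics/pinz.png",x)
E
```

```text
(no output)
```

View pics/pinz.png

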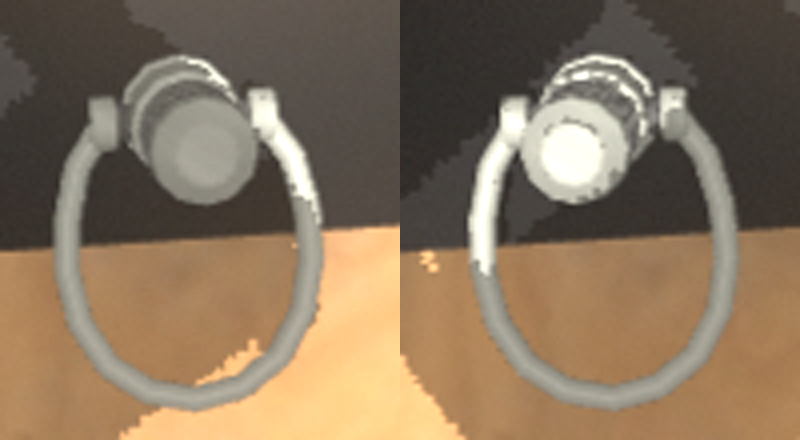

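```bash
python3 - <<'E'
from h import *
C=[{k:v for k,v in np.load(f"pics/pin{k}.npz").items()} for k in(0,1)]
def t(a,b): 
    X,r=tri([(C[0],np.array(a)/4+[305,170]-.4),(C[1],np.array(b)/4+[235,170]-.4)]); return X,abs(r).max()
kt=t((203,150),(174,150)); hl=t((103,108),(115,110)); hr=t((264,101),(273,102)); re=t((193,397),(210,397))
for n,v in(("knobtop",kt),("hl",hl),("hr",hr),("ringend",re)): print(n,rnd(v[0],4),rnd(v[1],4))
d=hr[0]-hl[0]; print("hinge yaw",np.degrees(np.arctan2(d[1],d[0])), "mid",rnd((hr[0]+hl[0])/2))
d=re[0]-kt[0]; print("ring yaw",np.degrees(np.arctan2(d[1],d[0]))+90,np.linalg.norm(d[:2]))
for c in C:
    P=cloud(c,c["d"]).reshape(-1,3); m=(np.hypot(P[:,0]-kt[0][0],P[:,1]-kt[0][1])<.012)&(P[:,2]>.11)&(P[:,2]<.125); print(m.sum(),rnd(np.median(P[m],0)),rnd((P[m].min(0)+P[m].max(0))/2))
    m=(abs(P[:,2]-.06)<.006)&(P[:,0]>.3)&(P[:,0]<.65)&(P[:,1]<-.12)&(P[:,1]>-.35); print(cv2.minAreaRect((P[m,:2]*1000).astype(np.float32)),np.median(P[m,2]))
E
```

```text
knobtop [0.4842, -0.2414, 0.11] 0.0001
hl [0.4693, -0.2441, 0.0726] 0.0003
hr [0.4975, -0.2334, 0.0752] 0.0002
ringend [0.5025, -0.2907, 0.0816] 0.0001
hinge yaw 20.83693797003285 mid [0.483, -0.239, 0.074]
ring yaw 20.38927037116683 0.052640243647548164
561 [0.484, -0.241, 0.114] [0.484, -0.242, 0.113]
((484.44061279296875, -241.52561950683594), (236.37867736816406, 52.48171615600586), 21.300077438354492) 0.060143538653761805
558 [0.484, -0.241, 0.114] [0.484, -0.241, 0.114]
((484.0140686035156, -241.71287536621094), (235.92958068847656, 52.404884338378906), 21.2819766998291) 0.06018222951403614
```

```bash
cat >> h.py <<'E'
m0=ex*.526+ey*-.177+ez*.125+hz*.013
mouth=m0+.002*hx+.002*hy-.0005*hz
pin=np.array([.4843,-.2415,0]); yp=np.radians(20.7); px=np.array([np.cos(yp),np.sin(yp),0]); py=np.cross(ez,px); RP=Rt(-ez,px)
def snap(n,cam="wrist"):
    c=manip.get_calibration(cam); p,dd=manip.grab_frame(cam); cv2.imwrite(f"pics/{n}.png",p[:,:,::-1]); np.savez(f"pics/{n}.npz",d=dd,**c); return c
E
python3 - <<'E'
from h import *
manip.move_ptp(pin+ez*.14,RP); manip.move_l(pin+ez*.084,max_speed=.1)
print(T(),rnd(manip.current_force(),1))
manip.set_gripper(0.0,70); print(manip.current_grip_width(),rnd(manip.current_force(),1),rnd(manip.current_ee_pos(),4))
manip.move_l(pin+ez*.20,max_speed=.15); print(T(),manip.current_grip_width(),rnd(manip.current_force(),1))
manip.move_ptp(mouth+hz*(.024+.080),RH); print(T(),rnd(manip.current_force(),1),rnd(manip.current_ft_torque(),2))
c=snap("pre"); print(rnd(proj(c,mouth),1)); snap("pre_s","scene"); snap("pre_t","top")
a=cv2.imread("pics/pre_s.png")[150:310,170:330]; b=cv2.imread("pics/pre_t.png")[200:320,200:360]
cv2.imwrite("pics/pre_sz.png",cv2.resize(a,None,fx=3.7,fy=3.7,interpolation=cv2.INTER_CUBIC));cv2.imwrite("pics/pre_tz.png",cv2.resize(b,None,fx=4,fy=4,interpolation=cv2.INTER_CUBIC))
E
```

```text
12.72 [0.9, 0.7, 0.2]
0.18224839135177212 [0.1, 1.0, 6.2] [0.4848, -0.2418, 0.0849]
14.0 0.18559992240577117 [-0.8, -0.4, -1.5]
14.93 [0.8, -0.2, -2.2] [-0.15, 0.39, 0.02]
[[316.2, 245.5]]
```

View pics/pre.png

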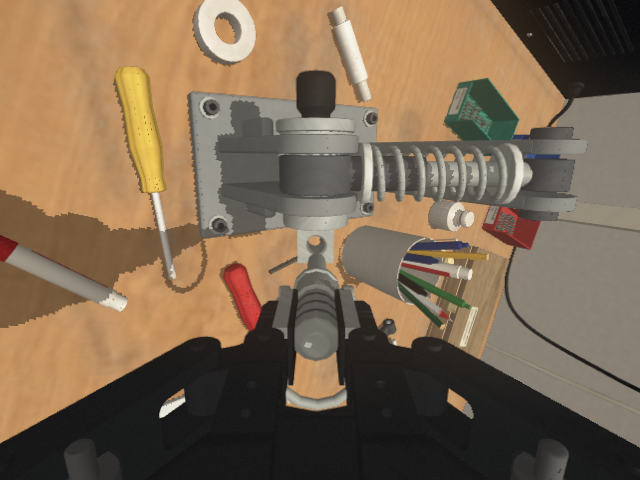

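View pics/pre_sz.png

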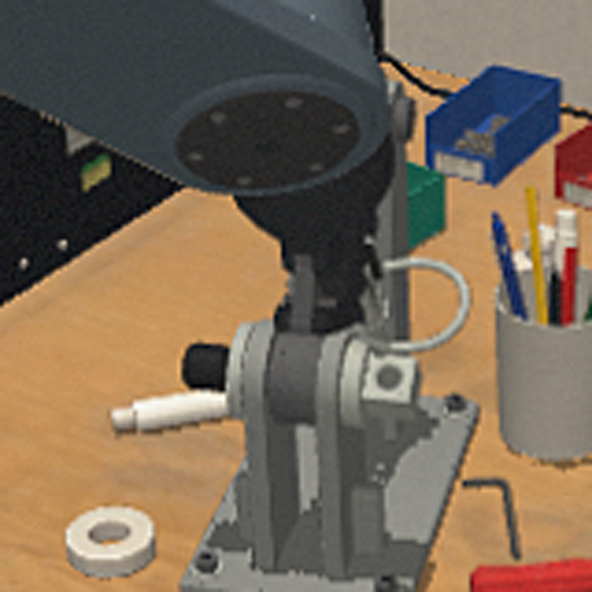

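View pics/pre_tz.png

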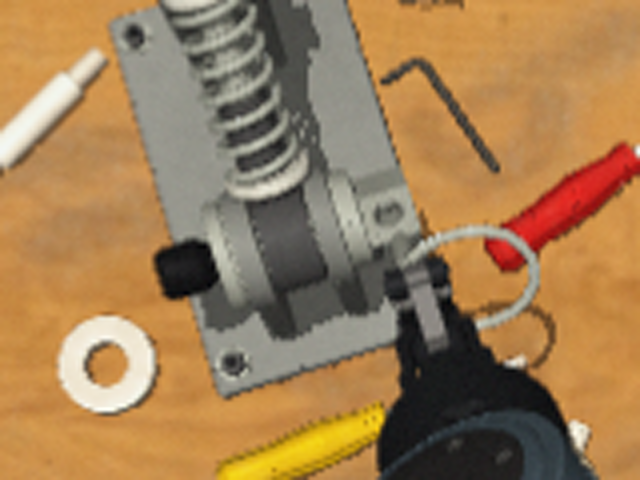

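```bash
python3 - <<'E'
from h import *
c={k:v for k,v in np.load("pics/pre.npz").items()}
im=cv2.imread("pics/pre.png"); s=6; u0,v0=270,215
z=cv2.resize(im[v0:v0+95,u0:u0+95],None,fx=s,fy=s,interpolation=cv2.INTER_CUBIC)
p=np.array(manip.current_ee_pos()); R=np.array(manip.current_tcp_rot()); print(rnd(p-(mouth+hz*.104),4), rnd(R-RH,3))
for X,col in((mouth,(0,0,255)),(p+R[:,0]*.075,(0,255,0)),(p+R[:,0]*.024,(255,0,0)),(p-R[:,0]*.032,(255,255,0))):
    u=proj(c,X)[0]; cv2.drawMarker(z,tuple(((u-[u0,v0]+.5)*s).astype(int).tolist()),col,0,14,1)
cv2.imwrite("pics/prez.png",z)
E
```

```text
[0.0006, -0.0008, -0.0001] [[-0.0, 0.0, -0.001], [-0.001, -0.0, -0.0], [-0.0, -0.0, 0.0]]
```

View pics/prez.png

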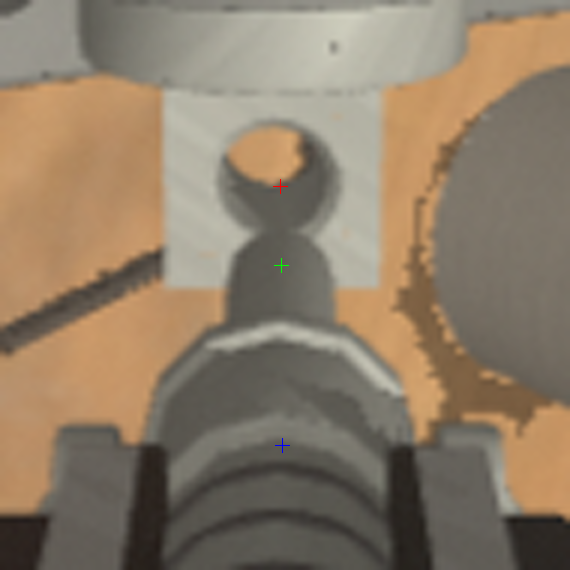

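```bash
python3 - <<'E'
from h import *
f0=np.array(manip.current_force()); fin=None
def go(h,sp):
    manip.move_l(mouth+hz*(.024+h),max_speed=sp); f=np.array(manip.current_force())-f0; e=np.array(manip.current_ee_pos())-mouth
    print(T(),h,"f",rnd([f@hx,f@hy,f@hz],1),"h",rnd(e@hz-.024,4)); return f
for h in(.06,.052,.047,.042,.036,.028,.020,.012,.006,.002):
    f=go(h,.06)
    if abs(f@hz)>12 or np.linalg.norm(f)>18: print("stop"); break
snap("ins"); snap("ins_s","scene")
a=cv2.imread("pics/ins_s.png")[150:310,170:330];cv2.imwrite("pics/ins_sz.png",cv2.resize(a,None,fx=3.7,fy=3.7,interpolation=cv2.INTER_CUBIC))
E
```

```text
15.56 0.06 f [-0.3, 1.2, -0.4] h 0.0596
15.84 0.052 f [-1.0, 0.6, -0.2] h 0.0519
16.09 0.047 f [-0.2, 0.8, -0.5] h 0.0469
16.34 0.042 f [-0.6, -0.2, -1.0] h 0.0418
16.59 0.036 f [0.3, 0.4, -0.9] h 0.0359
16.88 0.028 f [-0.3, -0.9, 0.1] h 0.0279
17.16 0.02 f [0.2, 0.3, -0.6] h 0.02
17.44 0.012 f [-0.9, -0.1, 0.2] h 0.012
17.69 0.006 f [-0.7, 1.2, -0.6] h 0.006
17.94 0.002 f [-1.0, 0.5, -0.7] h 0.0019
```

View pics/ins.png

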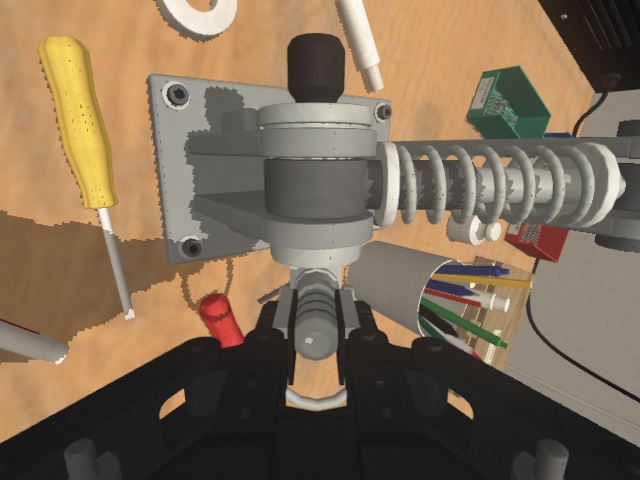

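View pics/ins_sz.png

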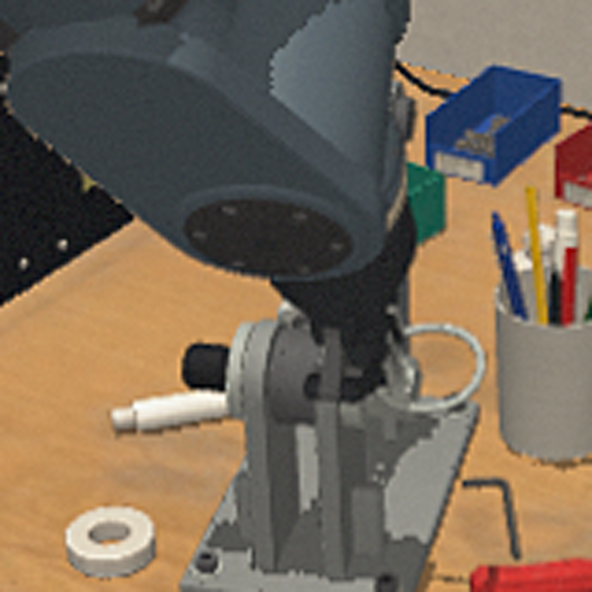

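Smooth insertion with no lateral load. Now seat it until the collar pushes back.

```bash
python3 - <<'E'
from h import *
f0=np.array(manip.current_force())
h=.002
while h>-.008:
    h-=.001; manip.move_l(mouth+hz*(.024+h),max_speed=.03); f=np.array(manip.current_force())-f0; e=np.array(manip.current_ee_pos())-mouth
    print(T(),round(h,3),"f",rnd([f@hx,f@hy,f@hz],1),"h",rnd(e@hz-.024,4),rnd(manip.current_grip_width(),3))
    if f@hz>14: break
E
```

```text
18.29 0.001 f [-0.1, -0.7, 0.2] h 0.001 0.187
18.54 0.0 f [0.9, 0.0, 5.6] h 0.0002 0.189
18.79 -0.001 f [-3.1, 1.2, 29.9] h -0.0001 0.182
```

```bash
python3 - <<'E'
from h import *
manip.set_gripper(0.5); print(rnd(manip.current_force(),1))
manip.move_l(mouth+hz*(.10),max_speed=.15); print(T(),rnd(manip.current_force(),1))
manip.set_gripper(0.0,40)
manip.move_ptp(mouth+hz*.14+hx*.0+hy*-.045,RH)
c=snap("rel"); snap("rel_s","scene"); snap("rel_t","top")
im=cv2.imread("pics/rel.png"); hin=mouth+hz*.011; re=hin+.054*(-hy*np.cos(np.radians(10))+hz*np.sin(np.radians(10)))
for X,col in((mouth,(0,0,255)),(hin,(0,255,0)),(re,(255,0,0)),(mouth+hz*.055,(255,255,0))):
    u=proj(c,X)[0]; print(rnd(u,1)); cv2.drawMarker(im,tuple((u).astype(int).tolist()),col,0,9,1)
cv2.imwrite("pics/relm.png",im)
a=cv2.imread("pics/rel_s.png")[150:310,170:330];cv2.imwrite("pics/rel_sz.png",cv2.resize(a,None,fx=3.7,fy=3.7,interpolation=cv2.INTER_CUBIC))
print(T())
E
```

```text
[0.6, 0.1, 0.1]
19.83 [-0.7, -0.4, -0.1]
[316.0, 177.2]
[316.0, 178.4]
[316.1, 249.7]
[316.0, 184.0]
20.82
```

View pics/relm.png

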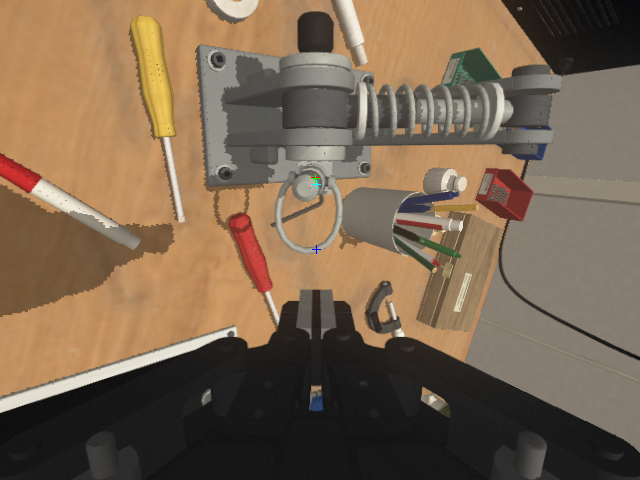

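View pics/rel_sz.png

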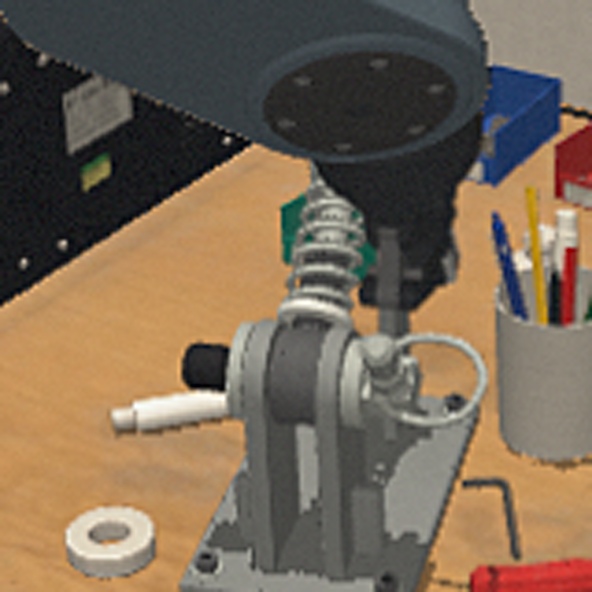

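```bash
python3 - <<'E'
from h import *
im=cv2.imread("pics/rel.png"); s=6
z=cv2.resize(im[160:260,260:360],None,fx=s,fy=s,interpolation=cv2.INTER_CUBIC)
cv2.imwrite("pics/relz.png",z)
c={k:v for k,v in np.load("pics/rel.npz").items()}
P=cloud(c,c["d"])
for n,(u,v) in dict(knob=(309,185),ringend=(308,250)).items():
    Q=P[v-1:v+2,u-1:u+2].reshape(-1,3)-mouth; Q=Q[~np.isnan(Q[:,0])]; print(n,rnd(np.median(np.c_[Q@hx,Q@hy,Q@hz],0),4))
Q=P.reshape(-1,3)-mouth; H=np.c_[Q@hx,Q@hy,Q@hz]; m=(abs(H[:,0])<.02)&(abs(H[:,1])<.02)&(H[:,2]>.045)&(H[:,2]<.07); print(m.sum(),rnd(H[m].mean(0)),rnd(H[m].max(0)),rnd(H[m].min(0)))
m=(abs(H[:,0])<.04)&(H[:,1]>-.075)&(H[:,1]<-.045)&(H[:,2]>-.01)&(H[:,2]<.04); print(m.sum(),rnd(H[m].mean(0)),rnd(H[m].min(0)),rnd(H[m].max(0)))
j=np.argsort(H[m][:,1])[:15]; print(rnd(H[m][j].mean(0)))
E
```

```text
knob [-0.0045, -0.0005, 0.056]
ringend [-0.0062, -0.0532, 0.0208]
639 [-0.007, -0.002, 0.053] [0.002, 0.006, 0.058] [-0.016, -0.011, 0.045]
339 [-0.007, -0.051, 0.02] [-0.028, -0.056, 0.016] [0.012, -0.045, 0.022]
[-0.008, -0.056, 0.02]
```

View pics/relz.png

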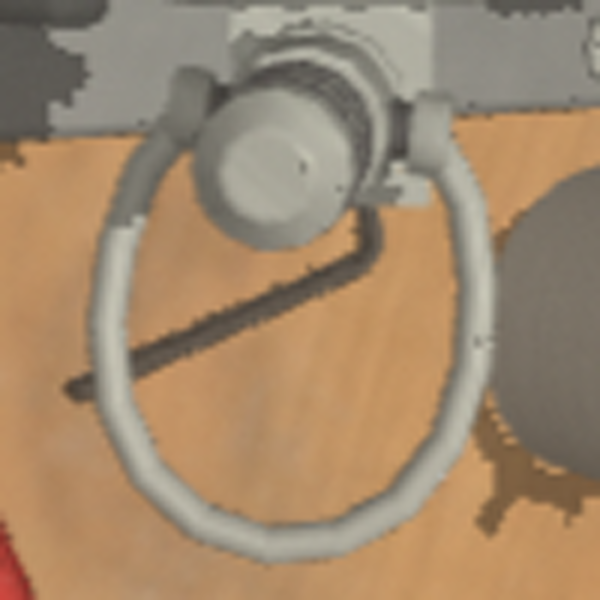

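```bash
python3 - <<'E'
from h import *
c={k:v for k,v in np.load("pics/rel.npz").items()}
P=cloud(c,c["d"])
for n,(x,y) in dict(hl=(190,100),hr=(432,130),re=(285,543),wl=(108,330),wr=(478,330),kn=(265,170),facer=(415,190),colr=(375,80)).items():
    u,v=int(260+x/6),int(160+y/6)
    Q=P[v-1:v+2,u-1:u+2].reshape(-1,3)-mouth; Q=Q[~np.isnan(Q[:,0])]; print(n,rnd(np.median(np.c_[Q@hx,Q@hy,Q@hz],0),4))
E
```

```text
hl [-0.0185, 0.0022, 0.0151]
hr [0.0118, -0.0014, 0.018]
re [-0.007, -0.0532, 0.0205]
wl [-0.029, -0.027, 0.0157]
wr [0.0172, -0.0264, 0.0194]
kn [-0.0076, -0.0024, 0.0559]
facer [0.0103, -0.0108, 0.0]
colr [0.0044, 0.0044, 0.0167]
```

```bash
cat > regrip.py <<'E'
from h import *
def hf(): 
    f=np.array(manip.current_force()); return rnd([f@hx,f@hy,f@hz],1)
manip.set_gripper(0.55)
manip.move_ptp(mouth+hz*.095,RH)
manip.move_l(mouth+hz*.026,max_speed=.1); print(T(),hf())
manip.set_gripper(0.0,40); print("grip",hf(),manip.current_grip_width())
a=np.radians(4.5); R2=Rt(-hz,hx*np.cos(a)+hy*np.sin(a))
manip.move_l(mouth+hz*.026,R2,max_speed=.05); print(T(),hf())
for h in(.025,.024,.023,.022):
    manip.move_l(mouth+hz*h,max_speed=.03); print(h,hf())
    if hf()[2]>8: break
manip.dwell(.2); print(hf())
# back off the preload
for g in(.21,.24,.28,.35,.5): manip.set_gripper(g)
print(T(),hf(),manip.current_grip_width())
manip.move_l(mouth+hz*.10,max_speed=.15)
manip.set_gripper(0.0,40)
manip.move_ptp(mouth+hz*.14+hy*-.045,RH)
c=snap("rel2"); print(T())
im=cv2.imread("pics/rel2.png"); s=6
cv2.imwrite("pics/rel2z.png",cv2.resize(im[160:260,260:360],None,fx=s,fy=s,interpolation=cv2.INTER_CUBIC))
E
python3 regrip.py
```

```text
22.52 [0.5, -1.0, 0.1]
grip [-0.1, -0.4, 7.1] 0.18936439232606794
23.14 [-1.3, 0.1, 8.3]
0.025 [-3.7, 1.6, 28.2]
[-3.3, 2.0, 28.4]
24.76 [-0.1, -0.6, -0.0] 0.5001389955239249
26.29
```

View pics/rel2z.png

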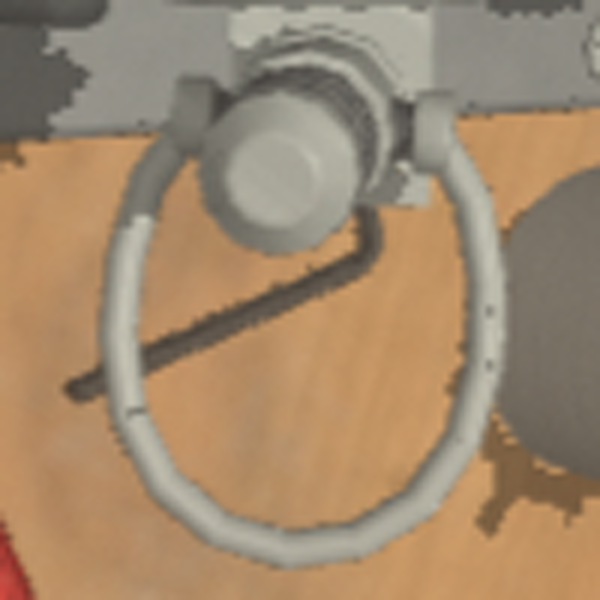

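```bash
cat > ring.py <<'E'
from h import *
b=np.radians(40); RR=Rt(-hz*np.cos(b)+hy*np.sin(b),hx)
hin=mouth+hz*.011-hx*.0045
def pt(phi,r=.053): 
    p=np.radians(phi); return hin+r*(-hy*np.cos(p)-hz*np.sin(p))
E
python3 - <<'E'
from ring import *
c={k:v for k,v in np.load("pics/rel2.npz").items()}
P=cloud(c,c["d"])
for n,(x,y) in dict(hl=(193,110),hr=(434,125),re=(295,545),wl=(120,330),wr=(488,330),kn=(270,175)).items():
    u,v=int(260+x/6),int(160+y/6)
    Q=P[v-1:v+2,u-1:u+2].reshape(-1,3)-mouth; Q=Q[~np.isnan(Q[:,0])]; print(n,rnd(np.median(np.c_[Q@hx,Q@hy,Q@hz],0),4))
print(rnd(manip.current_qpos(),2))
for s in(1,-1):
  for phi,r in((-45,.09),(-20,.053),(10,.053),(50,.053)):
    q=manip.inverse_kinematics(pt(phi,r),Rt(RR[:,0],s*hx)); print(s,phi,None if q is None else rnd(q,2))
E
```

```text
hl [-0.0178, 0.0007, 0.0154]
hr [0.0118, -0.0006, 0.0179]
re [-0.0054, -0.0534, 0.0205]
wl [-0.0275, -0.0271, 0.0153]
wr [0.0188, -0.0264, 0.0193]
kn [-0.007, -0.0031, 0.0553]
[-0.43, 0.04, 2.12, 0.73, 0.65, -1.3]
1 -45 [-0.59, 0.52, 1.78, 0.85, 1.35, -1.59]
1 -20 [-0.53, 0.59, 1.78, 0.9, 1.27, -1.62]
1 10 [-0.51, 0.64, 1.75, 0.91, 1.25, -1.63]
1 50 [-0.47, 0.69, 1.75, 0.96, 1.19, -1.65]
-1 -45 [-0.59, 0.52, 1.78, 0.85, 1.35, 1.55]
-1 -20 [-0.53, 0.59, 1.78, 0.9, 1.27, 1.52]
-1 10 [-0.51, 0.64, 1.75, 0.91, 1.25, 1.51]
-1 50 [-0.47, 0.69, 1.75, 0.96, 1.19, 1.49]
```

```bash
python3 - <<'E'
from ring import *
manip.move_ptp(pt(-45,.09),RR); print(T(),rnd(manip.current_force(),1))
manip.move_l(pt(-28,.056),max_speed=.1)
f0=np.array(manip.current_force())
for phi in(-15,-5,5,15,25,35,42,48):
    manip.move_l(pt(phi),max_speed=.06); f=np.array(manip.current_force())-f0; print(T(),phi,rnd([f@hx,f@hy,f@hz],1))
    if np.linalg.norm(f)>15: print("stop"); break
snap("r_s","scene"); snap("r_w")
a=cv2.imread("pics/r_s.png")[150:310,170:330];cv2.imwrite("pics/r_sz.png",cv2.resize(a,None,fx=3.7,fy=3.7,interpolation=cv2.INTER_CUBIC))
E
```

```text
26.99 [0.5, -0.8, -0.0]
27.9 -15 [-0.1, 0.7, 0.4]
28.2 -5 [0.4, 0.2, 1.1]
28.5 5 [0.5, -0.2, 0.3]
28.8 15 [0.6, 0.7, 0.7]
29.1 25 [0.3, 0.4, -0.2]
29.4 35 [0.7, 0.6, -0.2]
29.66 42 [0.2, 1.6, -0.6]
29.91 48 [0.9, -0.0, 0.2]
```

View pics/r_sz.png

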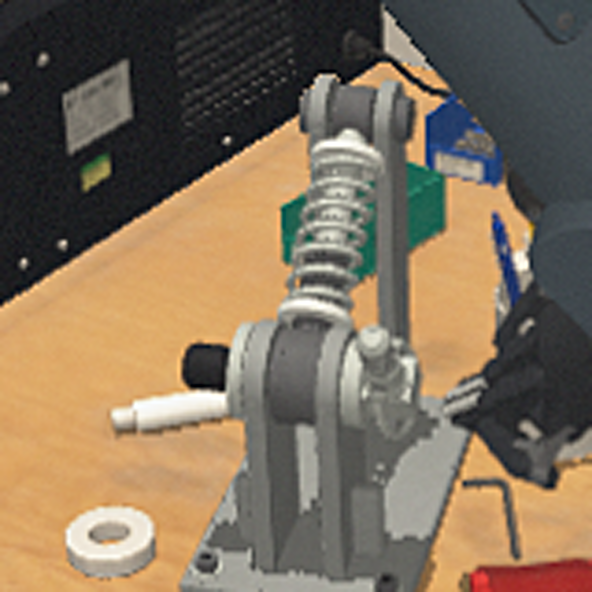

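View pics/r_w.png

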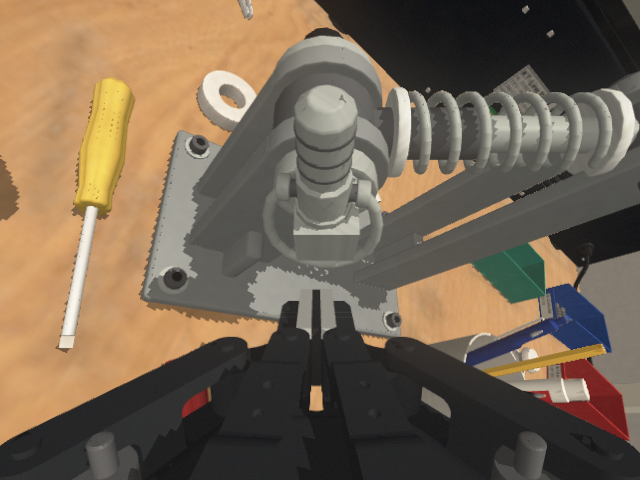

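```bash
python3 - <<'E'
from ring import *
manip.move_l(pt(20,.12),max_speed=.2)
c=snap("f_w"); P=cloud(c,np.load("pics/f_w.npz")["d"]); Q=P.reshape(-1,3)-mouth; H=np.c_[Q@hx,Q@hy,Q@hz]
for lo in np.arange(-.05,.06,.005):
    m=(abs(H[:,0])<.03)&(abs(H[:,1])<.03)&(H[:,2]>lo)&(H[:,2]<lo+.005)
    if m.sum()>10: print(round(lo,3),m.sum(),rnd(np.percentile(H[m][:,0],[2,50,98])),rnd(np.percentile(H[m][:,1],[2,50,98])))
print(T(),rnd(proj(c,mouth)[0],0))
u,v=proj(c,mouth)[0].astype(int); im=cv2.imread("pics/f_w.png"); v0,u0=max(v-70,0),max(u-70,0)
cv2.imwrite("pics/f_wz.png",cv2.resize(im[v0:v0+140,u0:u0+140],None,fx=4.2,fy=4.2,interpolation=cv2.INTER_CUBIC))
E
```

```text
-0.05 84 [-0.025, -0.021, -0.016] [0.023, 0.024, 0.025]
-0.045 314 [-0.026, -0.006, 0.006] [-0.011, -0.007, 0.025]
-0.04 471 [-0.025, -0.005, 0.013] [-0.011, -0.007, 0.025]
-0.035 222 [-0.025, -0.018, 0.017] [-0.011, -0.007, 0.025]
-0.03 316 [-0.026, -0.005, 0.02] [-0.013, -0.006, 0.014]
-0.025 657 [-0.026, -0.001, 0.026] [-0.014, -0.012, 0.023]
-0.02 761 [-0.028, -0.002, 0.027] [-0.014, -0.009, 0.024]
-0.015 870 [-0.029, -0.001, 0.028] [-0.014, -0.007, 0.025]
-0.01 910 [-0.029, -0.003, 0.027] [-0.014, -0.006, 0.025]
-0.005 1413 [-0.028, 0.002, 0.026] [-0.013, -0.007, 0.026]
-0.0 1236 [-0.026, -0.001, 0.024] [-0.012, -0.004, 0.028]
0.005 1296 [-0.023, 0.001, 0.021] [-0.01, 0.002, 0.029]
0.01 1253 [-0.019, -0.001, 0.016] [-0.01, -0.003, 0.029]
0.015 639 [-0.019, -0.002, 0.014] [-0.011, -0.007, 0.003]
0.02 615 [-0.012, -0.002, 0.007] [-0.01, -0.007, 0.002]
0.025 513 [-0.011, -0.002, 0.006] [-0.009, -0.007, -0.0]
0.03 531 [-0.011, -0.002, 0.006] [-0.009, -0.007, -0.001]
0.035 205 [-0.009, -0.002, 0.004] [-0.009, -0.008, -0.005]
30.59 [326.0, 69.0]
```

View pics/f_wz.png

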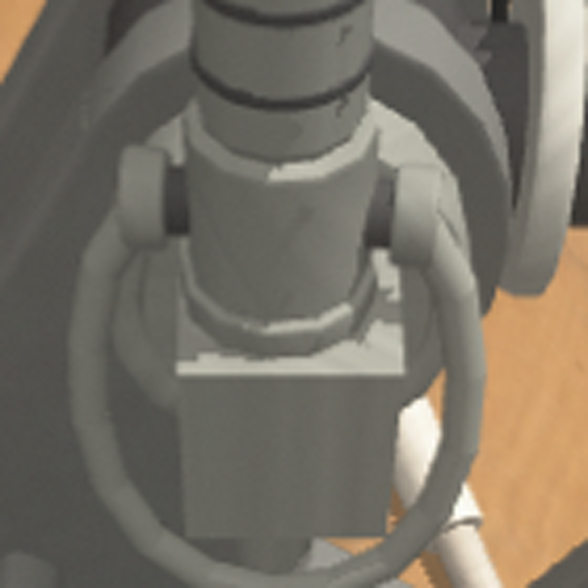

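```bash
python3 - <<'E'
from ring import *
manip.move_l(pt(-10,.20),max_speed=.25)
c=snap("g_w"); P=cloud(c,np.load("pics/g_w.npz")["d"]); Q=P.reshape(-1,3)-mouth; H=np.c_[Q@hx,Q@hy,Q@hz]
for lo in(.012,.02,.025,.03,.035,.04,.045,.05,.055):
    m=(abs(H[:,0])<.03)&(abs(H[:,1]+.005)<.02)&(H[:,2]>lo)&(H[:,2]<lo+.005)
    if m.sum()>10: print(round(lo,3),m.sum(),rnd(np.percentile(H[m][:,0],[2,50,98]),4),rnd(np.percentile(H[m][:,1],[2,50,98]),4))
print(T(),rnd(proj(c,mouth)[0],0),rnd(manip.current_ee_pos()))
u,v=proj(c,mouth)[0].astype(int); im=cv2.imread("pics/g_w.png"); v0,u0=max(v-70,0),max(u-70,0)
cv2.imwrite("pics/g_wz.png",cv2.resize(im[v0:v0+140,u0:u0+140],None,fx=4.2,fy=4.2,interpolation=cv2.INTER_CUBIC))
snap("g_s","scene"); snap("g_t","top")
a=cv2.imread("pics/g_s.png")[150:430,170:430];cv2.imwrite("pics/g_sz.png",cv2.resize(a,None,fx=2.1,fy=2.1,interpolation=cv2.INTER_CUBIC))
E
```

```text
0.012 322 [-0.0192, -0.002, 0.0144] [-0.0099, -0.0047, 0.0025]
0.02 203 [-0.0115, -0.0021, 0.0068] [-0.0098, -0.0071, 0.0005]
0.025 170 [-0.0113, -0.0028, 0.0064] [-0.0093, -0.0071, -0.0004]
0.03 162 [-0.0105, -0.0028, 0.0063] [-0.0091, -0.0072, -0.0004]
0.035 187 [-0.0111, -0.0022, 0.0063] [-0.0093, -0.007, 0.0004]
0.04 182 [-0.011, -0.0022, 0.0064] [-0.0093, -0.007, -0.0006]
0.045 220 [-0.0108, -0.0023, 0.0063] [-0.0094, -0.007, -0.0008]
0.05 385 [-0.0101, -0.0023, 0.0055] [-0.0081, -0.0032, 0.0043]
0.055 20 [-0.0057, -0.0017, 0.0026] [-0.0054, -0.0, 0.004]
31.24 [322.0, 79.0] [0.588, -0.178, 0.17]
```

View pics/g_wz.png

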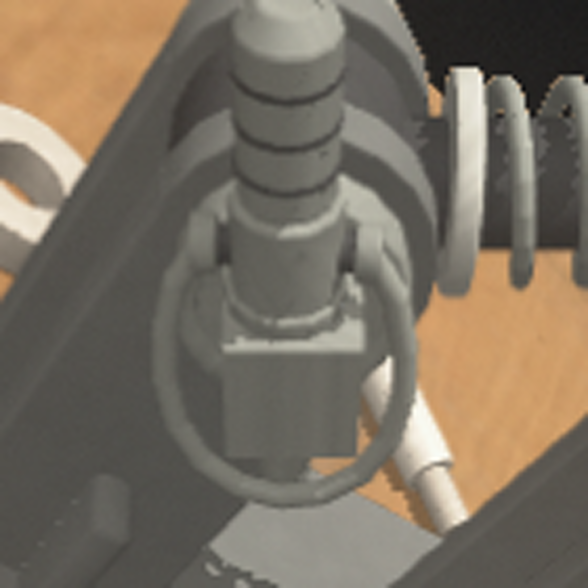

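View pics/g_sz.png

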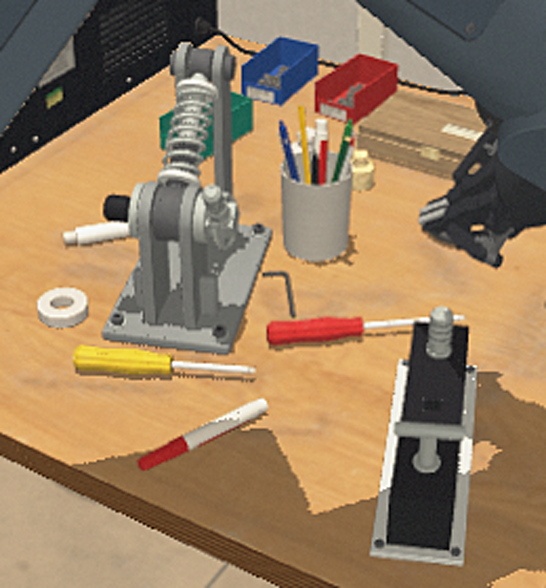

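View pics/g_t.png

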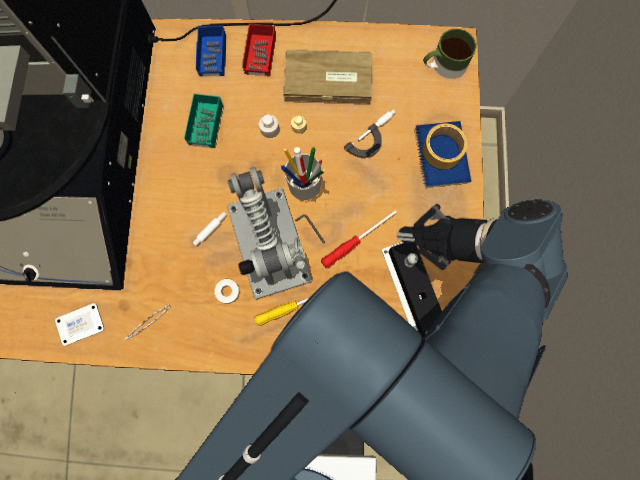

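```bash
python3 -c "
from h import *
print(T(),rnd(manip.current_force(),1)); manip.sign_off()"
```

```text
31.34 [0.0, -0.5, 1.0]
the job is handed in; nothing more can be done
```

The strut is secured. I pushed the shaft home by its knob, put the linchpin fully into the cross hole, and snapped its ring shut round the square shaft end. I handed the job in at 31.3 s with the gripper clear of everything.

- **Shaft:** it met a hard stop; extra push raised the force to about 32 N with no further movement. The cross hole was fully exposed.
- **Pin:** it slid in with no sideways load until the collar met the shaft at about 30 N.
- **Tilt after release:** the pin leaned about 6 degrees within the hole's clearance, and its ring was turned about 4 degrees off. I gripped it once more to turn it straight and press it again. The turn was corrected but the lean came back; once the ring was shut it was gone.
- **Final check:** the last pictures showed the pin parallel to the hole and its collar flush. Its knob top measured 55 mm above the hole's mouth, as it should when seated. The ring was shut round the shaft end.
- **Measurements that disagreed:** the network's reports for `cross_hole` were wrong and pointed near the fork and knob, so I located the hole from two wrist views. The pin's axis measured about 2 mm off my hole estimate, roughly the hole clearance plus the calibration error.
- **Surroundings:** the tee pin, the plain pin and the other things on the table looked unmoved in the last top and scene pictures. I judged that by eye and did not measure it.

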